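Seat the level's vial and show it to the inspection camera

ROBOT

A 7-joint arm with a two-finger parallel gripper is mounted at the origin on the work surface. World frame = base frame: x ahead of the robot, y to its left, z up, the work surface at z = 0. Lengths are in m, angles in degrees, forces in N, time in s.
With the tool pointing down it reaches from about 0.425 to 0.875 m from the base axis. Payload 4.7 kg.
Tool frame: the origin (TCP) lies on the mounting face of the last link; the fingertips stand 182 mm ahead of it and the grasp point (between the pads) lies 164 mm ahead of it; z points along the fingers, x is the direction in which the jaws open and shut, and the axes are right-handed (so a half turn about z gives the same grasp; the last joint's range is limited). The gripper opens to 87 mm and grips with 3 to 60 N. Pads are 19 mm wide; open, the fingers measure 117 mm over their backs; the gripper's body (75 mm by 190 mm) begins 51 mm behind the grasp point.
Start: joints at [-65.999, 18.392, -4.016, 83.108, 1.295, 78.541, -3.26], TCP at [0.256, 0.597, 0.405] pointing down, gripper open.
Joint ranges: [-163.93, 163.93], [-17.29, 119.83], [-79.2, 71.16], [3.27, 140.29], [-89.18, 269.18], [5.43, 117.66], [-154.24, 154.24]. Speed limits (degrees/s): [147.25, 147.25, 180, 180, 180, 180, 180].

INTERFACE

Orientations are given as [roll, pitch, yaw] about the fixed x, y, z axes, in that order (R = Rz(yaw) Ry(pitch) Rx(roll)).
In Python, from cell import status, cams, env, outline_of, landmark_of gives the robot as it stands. The module is installed in compiled form; this text tells all that it offers.
- The arm moves only by the tool jog_arm, never from a script. Its argument "rows" is a list of rows, each a list of 7 numbers: the closure, from 0 (fully open) to 1 (shut), then the shift along the tool's x, y, z in m, then the turn, a rotation vector about the tool's x, y, z in degrees. A call has 1 to 12 rows; each row shifts and turns the commanded pose from where the row before left it, along the tool's axes as they then stand; what a row does not reach is not made up. A row lasts 1/12 s, in which the tool goes at most 41.7 mm and 7.16 degrees, less where a joint would pass 70% of its speed; a pose out of reach is approached as far as the arm can. A call with a gripper value outside its range is refused whole. The fingers move at their own pace and stop on an object; "grip_force" is the grip in N (left out, the last holds). Time passes only in rows, so rows that do not move let the fingers close. It gives the time, the measured TCP pose, the force and the opening at its end, in the units of the state.
- status.get_obs(): the state, without advancing time (a new reading comes with each control period).
- cams.read_camera(name): name is "side" or "top" or "wrist"; returns (picture, depth): 384x512x3 uint8, red, green, blue; 384x512 float32, m along the optical axis (not along the pixel's ray), 0 where there is no reading.
- cams.camera_params(name): a dict with "vfov" (degrees; the focal length in pixels is half the picture's height over the tangent of half this angle, whatever the lens; pixels are square), "cx", "cy" (the principal point, pixels), "eye" and "attitude" of the camera in the world. Camera axes: x right, y up, looking along -z (the intrinsics and any distortion apply to the point x, -y, -z); pixel columns grow to the right and rows downward; lengths in m; the calibration is good to about 2 mm. A picture is of the moment at which its call begins: read the wrist's pose just before it. camera_params takes no time and is no camera call; for the wrist camera it gives the pose at the moment of the call.
- env.sign_off(): hands the job in, once; it reports no verdict.
Trained networks look in the newest picture that a camera, given by its name, has taken for a name from the list of things; names that differ only in an ending like _2 or _b are one class to them, and where a whole thing is asked for, a point or a joint stands for the part that bears it (a point fixed in the world has none). Each returns a list of dicts, best first, with "conf" (0 to 1); they miss things now and then, are a little off and sometimes report something else, mostly with a low value. They report only what shows in the picture. A call takes as long as a camera call. They do not tell look-alikes from the thing itself.
- outline_of(camera, name): "pixels" (384x512 bool, what is visible of it) and "box" ([left, top, right, bottom] in pixels, round what is visible of it).
- landmark_of(camera, name): "position" ([row, column] in pixels: a listed point, or the origin of a listed thing).
The state is a dict: "time_s": time; "qpos": joint angles; "joint_velocities": joint speeds; "effort": joint torques, N m; "tool_pos": TCP position; "tool_rot": TCP orientation; "force": force on the tool from outside, world axes, zero at the start; "wrist_torque": the same for the moment, N m; "grip_width": finger opening in m.
Only numpy, scipy, OpenCV 4.12 (cv2) and the standard library are available. Lean on these libraries where they do the work, as an engineer would, in place of code of your own. Each camera call takes 0.05 s, during which the arm holds its last target. There are 200 camera calls.

TASK

The vial block in the top edge of the short aluminium spirit level is standing proud: with the level standing on the shelf, press the block down until it is fully home. Then pick the level up and hold it in the air upright and dead level in front of the inspection camera, its long side square to the camera's line of sight, with the vial straight ahead of the lens at lens height and about 15 cm from the lens front, and the vial itself not covered by the gripper. Finish while still holding it there quite still (do not put it down or let go), and leave the other things on the shelf where they are.

Things in the scene. Friction and masses are not known exactly. Their poses are not given: they have to be found in the camera images.
- level: Loose short aluminium spirit level with black end caps, 230 mm long (x), 26 thick (y), 48 tall (z, up), about 0.28 kg, standing on its narrow edge. Origin: centre of its underside. A gap in its top edge, centred 60 mm from the middle towards +x, holds the vial block. Its flat parallel long faces may be gripped anywhere clear of that block. Round plumb-vial window near the other end.
- level_centre (a point): Centre of the spirit level, halfway along it and 24 mm above its underside (centre of mass within about 6 mm). Axes as the level's: x along its length towards the vial-block end, y across its 26 mm thickness, z up.
- vial_centre (a point): Middle of the glass vial in the vial block, a grey frame 40 mm long, 24 wide, 27 tall around a greenish vial lying along the level, visible from both long faces. The block's flat top is 13.5 mm above this point. Moves with the block: at x = +60 mm, y = 0 of the level; when home, 35.5 mm above its underside. Axes as the level's.
- vial (a joint): How far the vial block is pressed down into the level, m: 0 = fully proud (top 9 mm above the level's top edge), 0.008 = fully home on its stop (top 1 mm above that edge). Tight sliding fit: about 5 N moves it, no spring, stays where left. Starts between 0 and 0.003.
- lens (a point): Centre of the front of the lens barrel of the inspection camera (barrel grey, 42 mm across; black camera body on a rod, 228 mm tall in all, on a fixed foot plate 90 x 110 mm centred 50 mm behind this point), 200 mm above the shelf. x points back into the camera, y sideways, z up: the level line of sight runs along -x, roughly towards the robot.
- offcut: Bystander: chipped white ceramic tile offcut, 90 x 70 x 9 mm, lying flat beside the level. Origin at the centre of its underside.
- pencil: Bystander: flat red carpenter's pencil, 175 x 15 x 7 mm, lying along its x beside the level. Origin at the underside.
- trim: Bystander: offcut of aluminium angle trim, 200 x 24 x 15 mm, lying flat. Origin at the underside.
- tape: Bystander: grey tape measure, 72 x 36 x 68 mm. Origin at the underside.
- tub: Bystander: round jar of tile spacers, 80 mm across, 85 mm tall. Origin at the underside.
- float: Bystander: grouting float with a wooden handle on top, 240 x 100 mm, 69 mm tall. Origin at the underside.
Things that resemble listed ones, but are neither listed nor needed, are in the scene too. Several things look just like the level: the one meant starts farthest to the robot's right. Leave any white look-alike of the part that bears lens alone.

How it is judged (in metres and radians):
On the way, in this order (a step that is already met when the one before it is completed fails the run):
1. the vial block is pressed fully home while the level stands on the shelf (value of joint vial above 0.007 m and height (world z) of level_centre below 0.03 m and angle between level_centre's own z axis and vertical below 0.15 rad), for 0.2 s.
2. the level is lifted clear of the shelf in the gripper (height (world z) of level_centre above 0.08 m and contact force between the fingers and level above 1 N), for 0.2 s.
At the end, for the whole second after the job is handed in: Vial home (over 7 of 8 mm); level still, held by the gripper alone, grip over 35 mm from the vial; upright within 0.10 rad, length square to the sight line within 0.14 rad; vial 120 to 180 mm ahead of the lens, within 20 mm of its line sideways and in height (value of joint vial above 0.007 m and x of vial_centre in the frame of lens between -0.18 and -0.12 m and y of vial_centre in the frame of lens between -0.02 and 0.02 m and z of vial_centre in the frame of lens between -0.02 and 0.02 m and angle between level_centre's own z axis and vertical below 0.1 rad and angle between the x axis of level_centre and the y axis of lens, either way round below 0.14 rad and contact force between the fingers and level above 1 N and horizontal distance between the grasp point and vial_centre above 0.035 m and linear speed of level below 0.02 m/s and angular speed of level below 0.15 rad/s); the arm keeps its last pose, push and grip.
It fails at once if a bystander (tile offcut, pencil, trim, tape measure, jar or float) is shifted by more than 30 mm (distance of any of offcut, pencil, trim, tape, tub, float from where it was at the start of the episode above 0.03 m).
It also fails if it takes over 40 s, if anything falls off the work surface, if the arm or the gripper's body presses on something with over 40 N, if the wrist force passes 120 N, or if a joint passes its speed limit or range.

## Working session

There is one attempt and no reset: what is moved stays moved. The work goes in short steps, Python scripts to look and compute and a tool call to move; the robot and the scene stay as the last step left them, time stands still between calls to the robot, and variables do not carry over. Pictures are saved under pics/ and viewed, about 8 in all and at most 12, crops included, and the job is handed in when it is done.

Besides the shell and the picture viewer there is one more tool, called after "Request:" as name(argument=value, ...), one argument or row to a line, values as JSON. jog_arm: Moves the arm, as the interface text tells. Its arguments: {"type":"object","properties":{"rows":{"type":"array"},"grip_force":{"type":"number"}},"required":["rows"]}

```bash
mkdir -p pics; cat > h.py <<'E'
import numpy as np, cv2
from scipy.spatial.transform import Rotation as R
from cell import status, cams, env, outline_of, landmark_of
def see(n):
    p=cams.camera_params(n); im,d=cams.read_camera(n); return p,im,d
def rot(a):
    a=np.array(a,float)
    if a.shape==(3,3): return a
    if a.size==4: return R.from_quat(a).as_matrix()
    return R.from_euler('xyz',a,degrees=True).as_matrix()
def world(p,r,c,d):
    f=192/np.tan(np.radians(p['vfov']/2))
    v=np.stack([(c-p['cx'])/f*d,-(r-p['cy'])/f*d,-d],-1)
    return v@rot(p['attitude']).T+np.array(p['eye'])
def save(n,im,s=1.5): cv2.imwrite('pics/'+n+'.png',cv2.resize(im[:,:,::-1],None,fx=s,fy=s,interpolation=cv2.INTER_CUBIC))
E
python3 - <<'E'
from h import *
print(status.get_obs())
for n in ['top','side']:
    p,im,d=see(n); print(n,p); save(n,im)
    for t in ['level','lens','vial','offcut','pencil','trim','tape','tub','float']:
        for o in outline_of(n,t)[:6]:
            m=cv2.erode(o['pixels'].astype(np.uint8),np.ones((3,3)))>0
            m&=d>0
            if m.sum()<5: continue
            r,c=np.nonzero(m); w=world(p,r,c,d[m])
            print(t,round(o['conf'],2),o['box'],np.median(w,0).round(3),w.min(0).round(3),w.max(0).round(3))
E
```

```text
{'time_s': 0.0, 'qpos': array([-65.99716639,  18.43806468,  -4.01587498,  83.1735715 ,
         1.29472856,  78.54091329,  -3.2597997 ]), 'joint_velocities': array([ 0.03072358, -0.06708763,  0.00981246,  0.0035619 ,  0.02270076,
        0.02709165,  0.07256863]), 'effort': array([ 1.85775007e-04, -4.91292751e+01, -4.03902456e-01, -3.12518835e+01,
       -6.39309967e-02,  4.43001674e-02,  2.03352815e-04]), 'tool_pos': array([0.25595596, 0.59726279, 0.40368417]), 'tool_rot': array([1.79994660e+02, 1.07321550e-01, 6.68073536e+01]), 'force': array([-0.24933356,  0.82987346, -0.30107077]), 'wrist_torque': array([ 0.01790671, -0.01068441,  0.01975332]), 'grip_width': 0.08699680035817907}
top {'vfov': 44.921343953605785, 'cx': 254.0841625113209, 'cy': 192.19281534777127, 'eye': array([0.24951204, 0.03896993, 1.7439638 ]), 'attitude': array([  7.80900422,  -0.27548228, -89.32601223])}
level 0.69 [246.0, 167.0, 266.1, 223.4] [0.479 0.03  0.048] [ 0.375 -0.01   0.018] [0.583 0.069 0.067]
level 0.67 [178.3, 249.1, 189.0, 297.3] [0.189 0.292 0.047] [0.1   0.274 0.016] [0.271 0.311 0.064]
lens 0
[... 1876 characters left out ...]
6, 270.8, 204.7] [0.487 0.101 0.008] [0.409 0.063 0.002] [0.559 0.141 0.015]
pencil 0.15 [219.0, 196.5, 232.4, 211.4] [0.423 0.047 0.055] [0.404 0.033 0.032] [0.442 0.063 0.065]
trim 0.56 [226.2, 316.3, 304.2, 351.5] [ 0.464 -0.348  0.004] [ 0.37  -0.372 -0.003] [ 0.565 -0.326  0.019]
trim 0.52 [325.0, 302.7, 363.3, 329.5] [ 0.655 -0.368  0.064] [ 0.619 -0.38   0.006] [ 0.693 -0.344  0.075]
tape 0.8 [326.4, 302.0, 361.0, 328.3] [ 0.654 -0.367  0.064] [ 0.619 -0.38   0.006] [ 0.693 -0.344  0.075]
tub 0.7 [283.1, 112.5, 306.4, 148.5] [0.701 0.325 0.064] [ 0.668  0.305 -0.005] [0.739 0.379 0.094]
float 0.84 [178.8, 111.2, 250.5, 148.9] [0.436 0.416 0.018] [0.316 0.354 0.002] [0.562 0.495 0.074]
```

View pics/top.png

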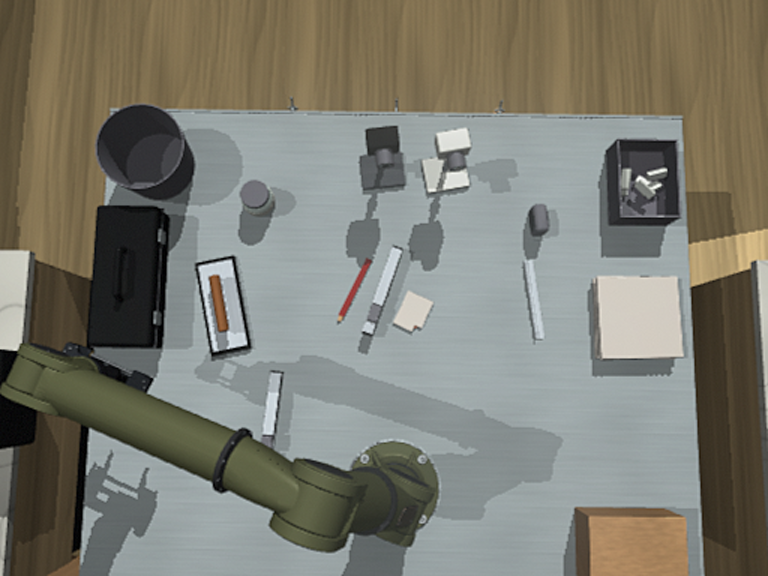

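View pics/side.png

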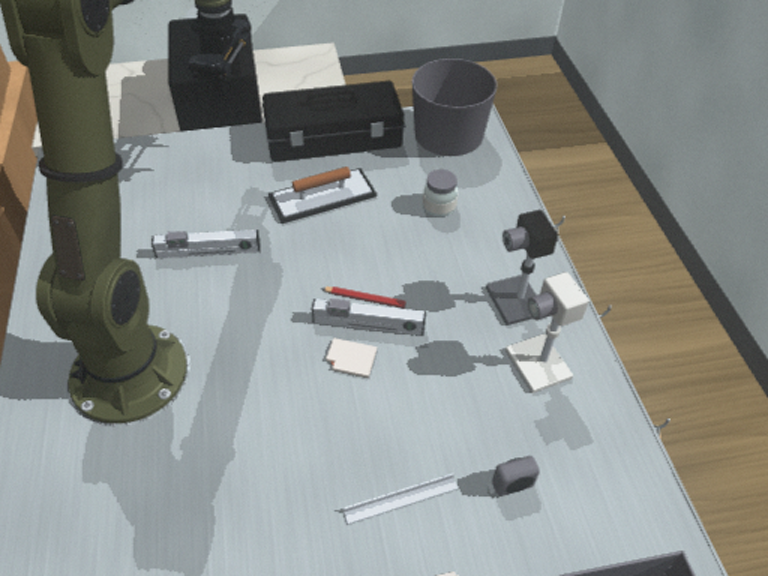

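```bash
python3 - <<'E'
from h import *
p,im,d=see('side')
cv2.imwrite('pics/c1.png',cv2.resize(im[125:275,190:400,::-1],None,fx=3.5,fy=3.5,interpolation=cv2.INTER_CUBIC))
for n in ['side','top']:
    p,im,d=see(n)
    for t in ['level','lens']:
        o=sorted(outline_of(n,t)[:2],key=lambda o:(o['box'][0]+o['box'][2])*(1 if t=='lens' else -1))[0]
        m=cv2.erode(o['pixels'].astype(np.uint8),np.ones((2,2)))>0
        m&=d>0; r,c=np.nonzero(m); w=world(p,r,c,d[m])
        if t=='level':
            q=w[(w[:,2]>0.043)&(w[:,2]<.053)][:,:2].astype(np.float32)
            (cx,cy),(a,b),ang=cv2.minAreaRect(q); l=cv2.fitLine(q,cv2.DIST_HUBER,0,.01,.01).ravel()
            s=(q-l[2:])@l[:2]; mid=l[2:]+l[:2]*(s.min()+s.max())/2
            print(n,t,'rect',cx,cy,a,b,ang,'line',l,'mid',mid,'len',np.ptp(s),'yaw',np.degrees(np.arctan2(l[1],l[0])))
        else:
            foot=w[w[:,2]<.015][:,:2].astype(np.float32); print(n,'foot',cv2.minAreaRect(foot))
            q=w[w[:,2]>.172]; print(len(q), np.c_[q[q[:,0].argsort()[:25]]].mean(0), q.min(0),q.max(0))
    for t in ['lens','vial_centre','level_centre','level']:
        for o in landmark_of(n,t)[:3]:
            r,c=o['position']; z=d[int(r),int(c)]; print(n,t,round(o['conf'],2),np.round([r,c],1),world(p,r,c,z).round(4))
E
```

```text
side level rect 0.4806159436702728 0.03110152669250965 0.0314595028758049 0.22517357766628265 72.25562286376953 line [ 0.9509156  -0.30945042  0.45069116  0.03880004] mid [0.4800459  0.02924731] len 0.22521624 yaw -18.026114
side foot ((0.8241639137268066, 0.09982497990131378), (0.27727508544921875, 0.10811077803373337), 56.86033248901367)
762 [0.74428673 0.02336509 0.20579555] [ 0.73701209 -0.11985193  0.17291041] [0.83475787 0.07196532 0.23278777]
side lens 0.59 [205.2 356.8] [ 0.7431 -0.1376  0.2047]
side lens 0.55 [158.6 337.2] [0.744  0.0339 0.2048]
side vial_centre 0.57 [205.8 225.7] [0.4203 0.0399 0.0562]
side vial_centre 0.45 [159.8 118.3] [0.1073 0.2902 0.0575]
side level_centre 0.9 [160.6 138.2] [0.169  0.2857 0.0469]
side level_centre 0.87 [210.4 249.4] [0.488  0.0159 0.0483]
side level_centre 0.33 [321.1 341.5] [ 0.6472 -0.3775  0.0592]
side level 0.92 [218.6 243.7] [0.472  0.0239 0.001 ]
side level 0.76 [166.3 141. ] [0.1734 0.2857 0.0188]
top level rect 0.4755242168903351 0.02848312444984913 0.02009899914264679 0.22472509741783142 71.24250793457031 line [ 0.94638246 -0.3230484   0.47826985  0.02773541] mid [0.475586   0.02865154] len 0.22472328 yaw -18.847378
top foot ((0.7938676476478577, 0.03301532566547394), (0.08845215290784836, 0.10960103571414948), 6.4006733894348145)
471 [0.74411926 0.03271309 0.20127807] [ 0.74152074 -0.00373345  0.17401098] [0.82786785 0.06922921 0.23485887]
top lens 0.92 [112.7 305.7] [ 0.7369 -0.1393  0.2079]
top lens 0.8 [109.7 257.8] [0.7434 0.0248 0.2138]
top vial_centre 0.47 [209.4 248.5] [0.4173 0.0532 0.0579]
top vial_centre 0.46 [298.4 179.9] [0.1517 0.2015 0.6631]
top level_centre 0.9 [279.4 181.7] [0.1629 0.2897 0.0482]
top level_centre 0.59 [199.3 256.4] [0.4566 0.0247 0.0427]
top level 0.78 [280.2 184.6] [0.1589 0.2828 0.0227]
top level 0.59 [196.8 254.5] [0.4645 0.0318 0.0526]
```

View pics/c1.png

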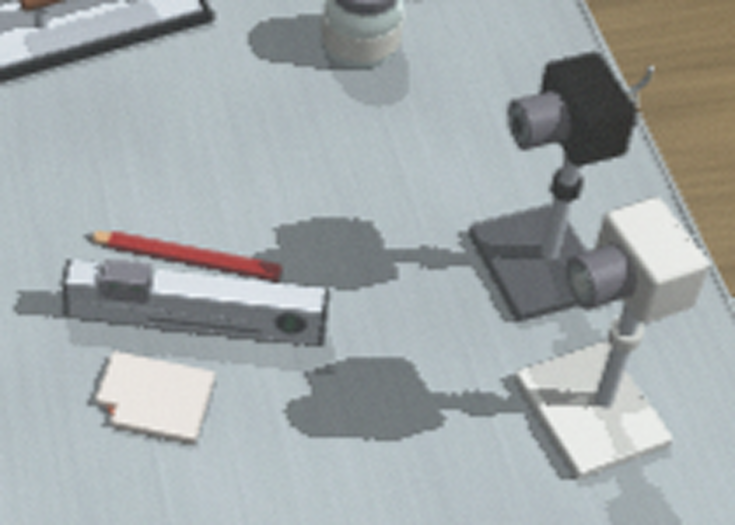

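Candidates (picture pixels at 1.5x in the top view): level at about (382,290) and its look-alike at (272,408). The first lies at y≈0.03, against 0.29 for the other, so it is farthest right. The crop confirms it: vial block at the end nearer the robot (crop (125,280)), plumb window at the far end. The black camera is the lens, and the white one is a decoy. I'll hover over the level.

Request:
jog_arm(
  rows=[
    [0,-0.0197,0.0295,0,0,0,0],
    [0,-0.0197,0.0295,0,0,0,0],
    [0,-0.0197,0.0295,0,0,0,0],
    [0,-0.0197,0.0295,0,0,0,0],
    [0,-0.0197,0.0295,0,0,0,0],
    [0,-0.0197,0.0295,0,0,0,0],
    [0,-0.0197,0.0295,0,0,0,0],
    [0,-0.0197,0.0295,0,0,0,0],
    [0,-0.0197,0.0295,0,0,0,0],
    [0,-0.0197,0.0295,0,0,0,0],
  ],
)

```text
time_s: 2.58
tool_pos: [0.4502, 0.2986, 0.4051]
tool_rot: [180.0, -0.0, 66.8]
force: [-0.1, 0.3, 0.2]
grip_width: 0.087
```

Request:
jog_arm(
  rows=[
    [0,-0.0298,0.0166,0,0,0,0],
    [0,-0.0298,0.0166,0,0,0,0],
    [0,-0.0298,0.0166,0,0,0,0],
    [0,-0.0298,0.0166,0,0,0,0],
    [0,-0.0298,0.0166,0,0,0,0],
    [0,-0.0298,0.0166,0,0,0,0],
    [0,-0.0298,0.0166,0,0,0,0],
    [0,-0.0298,0.0166,0,0,0,0],
    [1,0,0,0,0,0,-4.8],
    [1,0,0,0,0,0,0],
    [1,0,0,0,0,0,0],
  ],
)

```text
time_s: 3.5
tool_pos: [0.4777, 0.0292, 0.4049]
tool_rot: [180.0, -0.1, 71.5]
force: [0.2, -0.8, -0.1]
grip_width: 0.0741
```

```bash
python3 - <<'E'
from h import *
s=status.get_obs(); print(s['time_s'],s['tool_pos'],s['tool_rot'],s['grip_width'],s['qpos'].round(1),s['force'])
p,im,d=see('wrist'); print(p); save('w1',im)
for t in ['level','vial']:
    for o in outline_of('wrist',t)[:2]:
        m=o['pixels']&(d>0); r,c=np.nonzero(m); w=world(p,r,c,d[m])
        if len(w)<20: continue
        print(t,o['conf'],o['box'],w.min(0).round(3),w.max(0).round(3))
        if t=='level':
            q=w[(w[:,2]>.043)&(w[:,2]<.052)][:,:2].astype(np.float32)
            l=cv2.fitLine(q,cv2.DIST_HUBER,0,.01,.01).ravel(); print(cv2.minAreaRect(q),np.degrees(np.arctan2(l[1],l[0])),l)
        q=w[w[:,2]>.052]
        if len(q)>9: print('block',cv2.minAreaRect(q[:,:2].astype(np.float32)),np.median(q,0))
for t in ['vial_centre','level_centre']:
    for o in landmark_of('wrist',t)[:2]:
        r,c=o['position']; print(t,o['conf'],r,c,world(p,r,c,d[int(r),int(c)]))
E
```

```text
3.5 [0.47770881 0.02917006 0.40493317] [ 1.79999757e+02 -6.01994230e-02  7.14979599e+01] 0.07406581551052892 [-30.3  -3.5  22.8 107.3   1.3  75.9  63.7] [ 0.15805355 -0.7778315  -0.08714799]
{'vfov': 58.00744343770147, 'cx': 249.5695737175938, 'cy': 198.42662597835374, 'eye': array([0.4062418 , 0.05360047, 0.38377299]), 'attitude': array([-15.88879758,  -0.08530223,  71.50513934])}
level 0.42 [138.4, 110.0, 203.0, 194.2] [ 0.382 -0.095 -0.001] [0.482 0.004 0.011]Traceback (most recent call last):
  File "<stdin>", line 11, in <module>
cv2.error: OpenCV(4.12.0) /io/opencv/modules/imgproc/src/linefit.cpp:50: error: (-215:Assertion failed) count > 0 in function 'fitLine2D_wods'
```

View pics/w1.png

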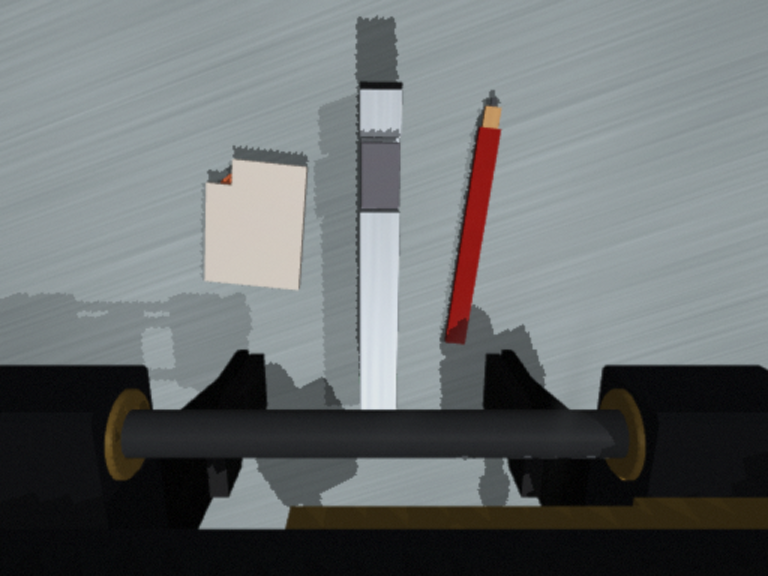

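The wrist view shows the level running straight up the picture at column ~380, with the grey block at rows 140–211, the tile to the left and the pencil to the right. Next I'll measure the block and the level axis from depth.

```bash
python3 - <<'E'
from h import *
p,im,d=see('wrist')
r,c=np.mgrid[40:265,200:300]; r=r.ravel();c=c.ravel(); w=world(p,r,c,d[r,c]); 
for n,lo,hi in [('top',.044,.051),('block',.0525,.07)]:
    k=(w[:,2]>lo)&(w[:,2]<hi)&(d[r,c]>0); q=w[k]; 
    l=cv2.fitLine(q[:,:2].astype(np.float32),cv2.DIST_HUBER,0,.01,.01).ravel()
    print(n,k.sum(),cv2.minAreaRect(q[:,:2].astype(np.float32)),np.degrees(np.arctan2(l[1],l[0])),np.median(q,0),'rows',r[k].min(),r[k].max(),'cols',c[k].min(),c[k].max())
    u=np.array([-.9489,.3156]);n_=np.array([-.3156,-.9489])
    print('u',np.percentile(q[:,:2]@u,[1,99]),'n',np.percentile(q[:,:2]@n_,[1,50,99]), 'z',np.percentile(q[:,2],[5,50,95]))
T=np.array([.4777,.0292]);print('TCP u,n',T@u,T@n_)
E
```

```text
top 4214 ((0.4687470495700836, 0.036482058465480804), (0.02579743042588234, 0.20875626802444458), 71.16606140136719) -18.871103 [0.48057342 0.03197406 0.04679056] rows 55 264 cols 239 267
u [-0.53551146 -0.33001393] n [-0.19523788 -0.18234549 -0.16931347] z [0.04558279 0.04679056 0.04797449]
block 1158 ((0.4219779074192047, 0.05238054320216179), (0.02357768826186657, 0.03994419425725937), 71.67891693115234) -17.97069 [0.42155558 0.05247368 0.05502214] rows 95 139 cols 240 265
u [-0.40364236 -0.36392822] n [-0.19452146 -0.18321976 -0.17122613] z [0.05380003 0.05502214 0.05627886]
TCP u,n -0.44407401 -0.17847
```

Request:
jog_arm(
  rows=[
    [1,0.0013,-0.028,0,0,0,0],
    [1,0.0012,-0.028,0,0,0,0],
    [1,0,0,0.03,0,0,0],
    [1,0,0,0.03,0,0,0],
    [1,0,0,0.03,0,0,0],
    [1,0,0,0.03,0,0,0],
    [1,0,0,0.02,0,0,0],
    [1,0,0,0.015,0,0,0],
    [1,0,0,0,0,0,0],
    [1,0,0,0,0,0,0],
  ],
  grip_force=10,
)

```text
time_s: 4.48
tool_pos: [0.4252, 0.0496, 0.2494]
tool_rot: [-179.9, 0.1, 71.7]
force: [0.2, 0.6, 1.1]
grip_width: 0.0015
```

Tips are at z≈0.067. I'll press slowly.

Request:
jog_arm(
  rows=[
    [1,0,0,0.004,0,0,0],
    [1,0,0,0.004,0,0,0],
    [1,0,0,0.002,0,0,0],
    [1,0,0,0.002,0,0,0],
    [1,0,0,0.001,0,0,0],
    [1,0,0,0.001,0,0,0],
    [1,0,0,0,0,0,0],
    [1,0,0,0,0,0,0],
  ],
)

```text
time_s: 5.15
tool_pos: [0.4257, 0.049, 0.2362]
tool_rot: [180.0, -0.0, 71.6]
force: [-0.9, 1.1, 4.4]
grip_width: 0.0007
```

Request:
jog_arm(
  rows=[
    [1,0,0,0.001,0,0,0],
    [1,0,0,0.001,0,0,0],
    [1,0,0,0.001,0,0,0],
    [1,0,0,0,0,0,0],
    [1,0,0,0,0,0,0],
  ],
)

```text
time_s: 5.57
tool_pos: [0.4257, 0.0489, 0.2328]
tool_rot: [180.0, -0.0, 71.6]
force: [1.2, 0.4, 2.7]
grip_width: 0.0002
```

Request:
jog_arm(
  rows=[
    [1,0,0,0.001,0,0,0],
    [1,0,0,0.001,0,0,0],
    [1,0,0,0,0,0,0],
    [1,0,0,0,0,0,0],
  ],
)

```text
time_s: 5.9
tool_pos: [0.4258, 0.0489, 0.2315]
tool_rot: [180.0, -0.0, 71.6]
force: [-0.3, 0.5, 9.7]
grip_width: 0.0004
```

Request:
jog_arm(
  rows=[
    [1,0,0,0.0005,0,0,0],
    [1,0,0,0,0,0,0],
    [1,0,0,0,0,0,0],
  ],
)

```text
time_s: 6.15
tool_pos: [0.4259, 0.0489, 0.2315]
tool_rot: [180.0, -0.0, 71.6]
force: [-2.3, 0.6, 14.0]
grip_width: 0.0005
```

Request:
jog_arm(
  rows=[
    [1,0,0,0.0008,0,0,0],
    [1,0,0,0,0,0,0],
    [1,0,0,0,0,0,0],
    [1,0,0,0,0,0,0],
  ],
)

```text
time_s: 6.48
tool_pos: [0.426, 0.0489, 0.2314]
tool_rot: [180.0, -0.1, 71.6]
force: [-5.7, 0.3, 22.0]
grip_width: 0.0007
```

Request:
jog_arm(
  rows=[
    [0.5,0,0,-0.01,0,0,0],
    [0.4,0,0,-0.03,0,0,0],
    [0.4,0,0,-0.03,0,0,0],
    [0.4,0,0.018,-0.03,0,0,0],
    [0.4,0,0.019,-0.03,0,0,0],
    [0.4,0,0.019,-0.03,0,0,0],
    [0.4,0,0,0,0,0,0],
    [0.4,0,0,0,0,0,0],
    [0.4,0,0,0,0,0,0],
  ],
)

```text
time_s: 7.23
tool_pos: [0.4778, 0.0311, 0.388]
tool_rot: [-179.9, 0.1, 71.6]
force: [-0.4, 1.3, -1.0]
grip_width: 0.0496
```

```bash
python3 - <<'E'
from h import *
s=status.get_obs(); T=s['tool_pos']; print(s['time_s'],T,s['tool_rot'],s['grip_width'])
p,im,d=see('wrist'); save('w2',im)
r,c=np.mgrid[40:265,200:300]; r=r.ravel();c=c.ravel(); w=world(p,r,c,d[r,c]); 
k=(w[:,2]>.043)&(w[:,2]<.06); q=w[k]; u=np.array([-.9489,.3156]);n_=np.array([-.3156,-.9489])
sat=np.ptp(im[r[k],c[k]].astype(int),axis=1); br=im[r[k],c[k]].mean(1)
dark=(br<140)&(br>60)
l=cv2.fitLine(q[:,:2].astype(np.float32),cv2.DIST_HUBER,0,.01,.01).ravel()
print('yaw',np.degrees(np.arctan2(l[1],l[0])))
for n,m in [('block',dark),('bright',~dark)]:
    v=q[m]; print(n,m.sum(),'u',np.percentile(v[:,:2]@u,[2,98]),'n',np.percentile(v[:,:2]@n_,[1,50,99]),'z',np.percentile(v[:,2],[5,50,95]))
print('TCP',T[:2]@u,T[:2]@n_)
E
```

```text
7.2333 [0.47778658 0.03109835 0.38799222] [-1.79853777e+02  8.73823497e-02  7.15992484e+01] 0.04957204311063442
yaw -18.921528
block 1409 u [-0.49608718 -0.34398044] n [-0.19440123 -0.18077792 -0.16876581] z [0.04586961 0.04765873 0.04899278]
bright 4251 u [-0.52410344 -0.33099563] n [-0.19513531 -0.18268962 -0.17004247] z [0.04562297 0.04684036 0.04804622]
TCP -0.4435570500408984 -0.18029867272539057
```

View pics/w2.png

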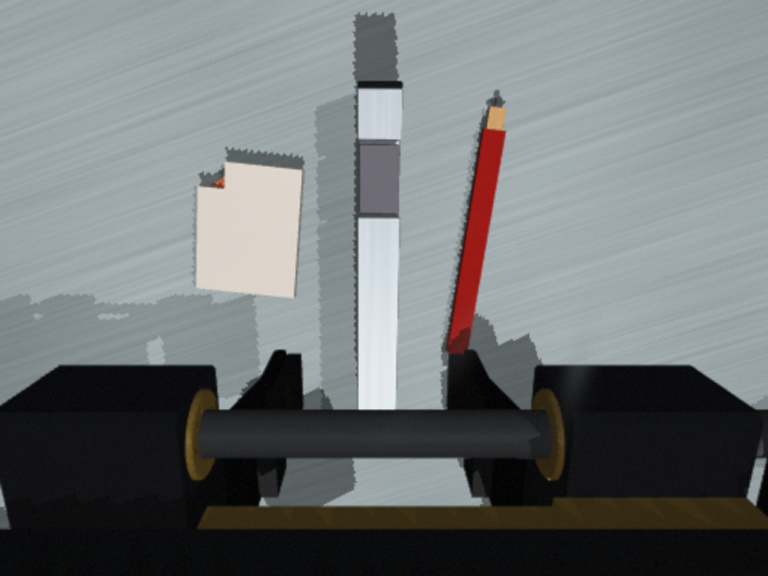

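The block is now flush, and its top measures about 1 mm above the level's edge. The level and its neighbours have not moved. Next is descending to grip at mid-length.

Request:
jog_arm(
  rows=[
    [0.42,0,0,0.035,0,0,0.0],
    [0.42,0,0,0.035,0,0,0],
    [0.42,0,0,0.035,0,0,0],
    [0.42,0,0,0.035,0,0,0],
    [0.42,0,0,0.03,0,0,0],
    [0.42,0,0,0.015,0,0,0],
    [0.42,0,0,0.007,0,0,0],
    [0.42,0,0,0,0,0,0],
    [0.42,0,0,0,0,0,0],
  ],
)

```text
time_s: 8.03
tool_pos: [0.4782, 0.0312, 0.1974]
tool_rot: [-180.0, 0.0, 71.6]
force: [0.5, -0.1, -0.3]
grip_width: 0.0503
```

Request:
jog_arm(
  rows=[
    [1,0,0,0,0,0,0],
    [1,0,0,0,0,0,0],
    [1,0,0,0,0,0,0],
    [1,0,0,0,0,0,0],
    [1,0,0,0,0,0,0],
    [1,0,0,0,0,0,0],
    [1,0,0,0,0,0,0],
  ],
  grip_force=40,
)

```text
time_s: 8.62
tool_pos: [0.4789, 0.0314, 0.1981]
tool_rot: [180.0, -0.1, 71.6]
force: [-1.6, 1.3, 5.0]
grip_width: 0.0254
```

Request:
jog_arm(
  rows=[
    [1,0,0,-0.01,0,0,0],
    [1,0,0,-0.025,0,0,0],
    [1,0,0,-0.03,0,0,0],
    [1,0,0,-0.03,0,0,0],
    [1,0,0,-0.03,0,0,0],
    [1,0,0,-0.025,0,0,0],
    [1,0,0,-0.0145,0,0,0],
    [1,0,0,0,0,0,0],
    [1,0,0,0,0,0,0],
    [1,0,0,0,0,0,0],
  ],
)

```text
time_s: 9.45
tool_pos: [0.4778, 0.031, 0.3605]
tool_rot: [-179.9, 0.1, 71.6]
force: [0.2, -0.1, -2.7]
grip_width: 0.0257
```

Request:
jog_arm(
  rows=[
    [1,0,0,0,0,0,3],
    [1,0,0,0,0,0,6],
    [1,0,0,0,0,0,6],
    [1,0,0,0,0,0,7],
    [1,0,0,0,0,0,7],
    [1,0,0,0,0,0,7],
    [1,0,0,0,0,0,7],
    [1,0,0,0,0,0,7],
    [1,0,0,0,0,0,6],
    [1,0,0,0,0,0,6],
    [1,0,0,0,0,0,3],
    [1,0,0,0,0,0,0],
  ],
)

```text
time_s: 10.45
tool_pos: [0.4779, 0.0311, 0.3599]
tool_rot: [180.0, 0.2, 6.5]
force: [-0.9, 0.4, -1.4]
grip_width: 0.0256
```

Request:
jog_arm(
  rows=[
    [1,0.01,0.008,0,0,0,0],
    [1,0.016,0.013,0,0,0,0],
    [1,0.02,0.016,0,0,0,0],
    [1,0.02,0.017,0,0,0,0],
    [1,0.02,0.017,0,0,0,0],
    [1,0.016,0.013,0,0,0,0],
    [1,0.01,0.009,0,0,0,0],
    [1,0,0,0,0,0,0],
    [1,0,0,0,0,0,0],
    [1,0,0,0,0,0,0],
  ],
)

```text
time_s: 11.28
tool_pos: [0.5998, -0.0477, 0.3607]
tool_rot: [-180.0, 0.1, 6.7]
force: [-1.2, 1.1, -1.7]
grip_width: 0.0258
```

```bash
python3 - <<'E'
from h import *
s=status.get_obs(); print(s['time_s'],s['tool_pos'],s['tool_rot'],s['grip_width'],s['force'],s['joint_velocities'].round(2))
for n in ['side','top','wrist']:
    p,im,d=see(n)
    if n=='side': cv2.imwrite('pics/c3.png',cv2.resize(im[90:290,190:430,::-1],None,fx=3,fy=3,interpolation=cv2.INTER_CUBIC))
    if n=='wrist': save('w3',im)
    for t in ['level','vial','lens']:
        for o in outline_of(n,t)[:2]:
            m=(cv2.erode(o['pixels'].astype(np.uint8),np.ones((2,2)))>0)&(d>0); r,c=np.nonzero(m)
            if len(r)<9: continue
            w=world(p,r,c,d[m]); f=w[w[:,2]>.12]
            print(n,t,round(o['conf'],2),o['box'],np.median(w,0).round(3),len(f))
            if len(f)>9:
                l=cv2.fitLine(f[:,:2].astype(np.float32),cv2.DIST_HUBER,0,.01,.01).ravel()
                print('   ',np.percentile(f,[2,98],axis=0).round(3).tolist(),'yaw',np.degrees(np.arctan2(l[1],l[0])).round(1))
            if t=='lens':
                ft=w[w[:,2]<.012]
                if len(ft)>20: print('   foot',cv2.minAreaRect(ft[:,:2].astype(np.float32)))
    for t in ['vial_centre','lens']:
        for o in landmark_of(n,t)[:2]:
            r,c=o['position']; print(n,t,round(o['conf'],2),np.round([r,c]),world(p,r,c,d[int(r),int(c)]).round(4))
E
```

```text
11.2833 [ 0.59983649 -0.04773067  0.36074539] [-1.79959221e+02  1.49308298e-01  6.67749379e+00] 0.025777249386914274 [-1.19975814  1.07886392 -1.74635398] [-0.38 -1.06 -0.36  0.14  0.03 -0.14 -0.09]
side level 0.57 [100.8, 152.3, 173.0, 172.2] [0.161 0.291 0.036] 0
side lens 0.75 [335.7, 181.6, 394.1, 261.5] [ 0.789 -0.137  0.087] 885
    [[0.741, -0.163, 0.137], [0.825, -0.097, 0.231]] yaw -15.4
   foot ((0.8465127944946289, -0.09336423873901367), (0.2500939667224884, 0.12180958688259125), 32.96845245361328)
side lens 0.65 [325.5, 138.9, 373.9, 217.1] [0.791 0.027 0.138] 784
    [[0.745, -0.002, 0.13], [0.828, 0.065, 0.232]] yaw -15.8
   foot ((0.8251428604125977, 0.09844768047332764), (0.2760830521583557, 0.10106396675109863), 56.46751022338867)
side vial_centre 0.67 [158. 119.] [0.1086 0.2968 0.059 ]
side lens 0.73 [158. 338.] [0.7479 0.0378 0.2009]
side lens 0.68 [205. 354.] [ 0.7399 -0.1312  0.1967]
top level 0.79 [173.8, 248.9, 188.8, 310.0] [0.161 0.293 0.046] 0
top level 0.55 [244.1, 147.1, 314.9, 160.6] [0.594 0.009 0.209] 283
    [[0.576, -0.16, 0.171], [0.617, 0.059, 0.218
[... 944 characters left out ...]
0.594 0.012 0.211] 19884
    [[0.579, -0.07, 0.198], [0.611, 0.058, 0.213]] yaw -83.6
wrist vial 0.67 [219.0, 84.4, 282.3, 195.1] [0.594 0.014 0.212] 6771
    [[0.582, -0.006, 0.21], [0.605, 0.031, 0.213]] yaw -84.3
wrist lens 0.62 [377.5, 214.5, 506.1, 352.5] [ 0.793 -0.094  0.013] 178
    [[0.66, -0.128, 0.12], [0.797, -0.019, 0.252]] yaw -37.8
   foot ((0.840193510055542, -0.12592318654060364), (0.07718953490257263, 0.22097988426685333), 53.68894958496094)
wrist lens 0.55 [408.6, 52.0, 512.0, 176.3] [0.789 0.036 0.013] 0
   foot ((0.79960697889328, 0.03492600843310356), (0.10106322169303894, 0.11314500123262405), 7.595803737640381)
wrist vial_centre 0.73 [132. 249.] [0.593  0.0155 0.2114]
```

View pics/c3.png

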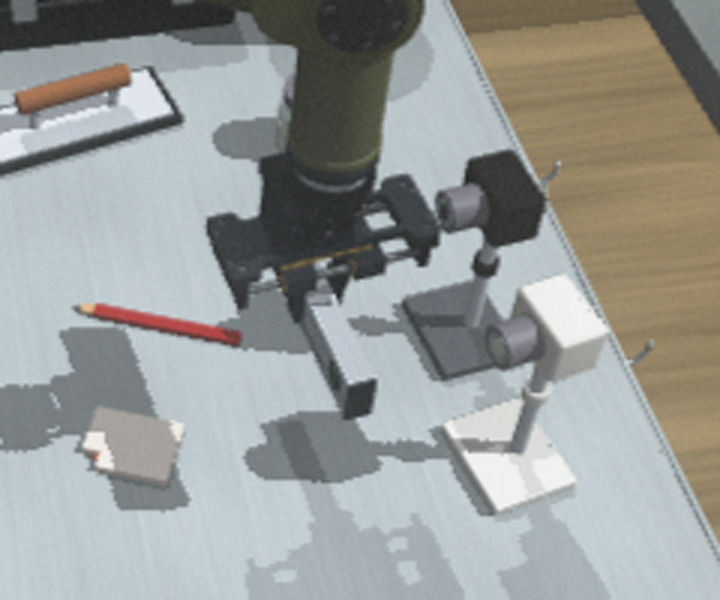

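View pics/w3.png

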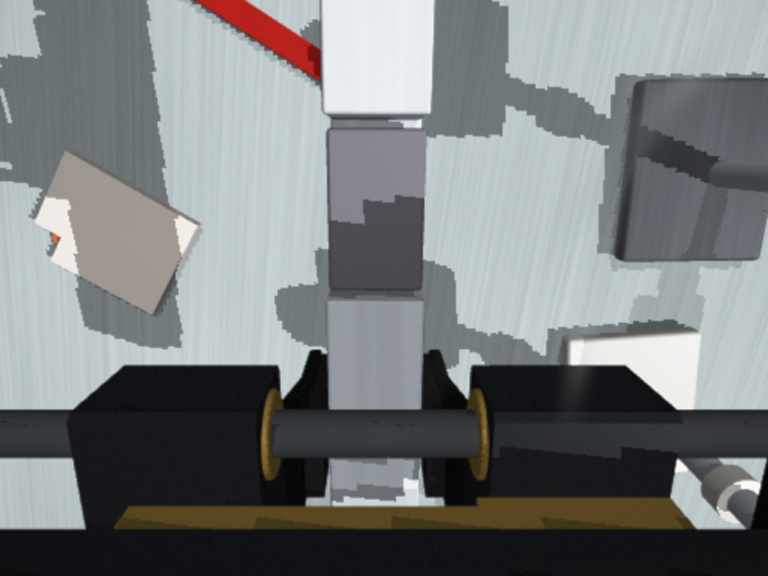

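The side view shows the level held crosswise ahead of the black camera, with nothing disturbed. The wrist view shows the vial block flush (picture rows 125–290), clear of the gripper and parallel to the dark foot plate. I'll let it settle, check tilt and stillness, then hand in.

Request:
jog_arm(
  rows=[
    [1,0,0,0,0,0,0],
    [1,0,0,0,0,0,0],
    [1,0,0,0,0,0,0],
    [1,0,0,0,0,0,0],
    [1,0,0,0,0,0,0],
    [1,0,0,0,0,0,0],
  ],
)

```text
time_s: 12.68
tool_pos: [0.6005, -0.0484, 0.362]
tool_rot: [-180.0, -0.0, 6.6]
force: [-0.3, -0.4, -2.7]
grip_width: 0.0258
```

```bash
python3 - <<'E'
from h import *
p,im,d=see('wrist')
r,c=np.mgrid[2:245,222:280]; r=r.ravel();c=c.ravel(); w=world(p,r,c,d[r,c]); w=w[(w[:,2]>.2)&(w[:,2]<.225)]
a,b,e=np.linalg.lstsq(np.c_[w[:,:2]-w[:,:2].mean(0),np.ones(len(w))],w[:,2],rcond=None)[0]; print('tilt deg',np.degrees([a,b]),'z',e)
o=[x for x in outline_of('wrist','vial') if x['conf']>.4][0]['pixels']; rr,cc=np.nonzero(cv2.erode(o.astype(np.uint8),np.ones((5,5)))); v=world(p,rr,cc,d[rr,cc]); print('block mid',(np.percentile(v,2,0)+np.percentile(v,98,0))/2,'top z',np.median(v[:,2]))
near=w[(w[:,1]<v[:,1].min()-.004)|(w[:,1]>v[:,1].max()+.006)]; print('level top z',np.median(near[:,2]))
s=status.get_obs(); print(s['time_s'],s['tool_pos'],s['tool_rot'],s['grip_width'],s['force'])
E
```

```text
tilt deg [-0.13527033  0.27222752] z 0.21097230902608968
block mid [0.59365256 0.01268943 0.21168743] top z 0.2116842715467002
level top z 0.21072846944805215
12.7833 [ 0.60052365 -0.04833452  0.36198958] [-1.79998600e+02 -5.77087601e-03  6.60923220e+00] 0.025420220029888654 [-0.31178527 -0.84110647 -3.25075596]
```

All checks are inside tolerance: block 1 mm above the edge (home), tilt 0.3°, vial about 150 mm ahead of the lens.

```bash
python3 -c "
from cell import env; print(env.sign_off())"
```

```text
the job is handed in; nothing more can be done
None
```

I pressed the vial block home, lifted the level and handed the job in with it held still in front of the black inspection camera. No verdict comes back, so the results below are my own last checks.

- **Pressing:** I used the closed fingertips, and the push peaked at 22 N once the block stopped moving. Its top then measured about 1 mm above the level's edge, which matches fully home.
- **Grip:** the level is held at mid-length with 40 N, about 60 mm from the vial, so the vial is not covered.
- **Pose:** the tilt is about 0.3° and the level is square to the camera within about 1–2°. The vial is about 150 mm ahead of the lens, about 3 mm off its line sideways, and at a height of 0.198–0.200 m.
- **Surroundings:** no bystander appeared to move in the pictures I viewed.

The estimates of the camera's heading disagreed, from 6.4° to 9.2°. The sideways position of the lens also varied by several mm. Both leave the vial well within the 20 mm allowed.

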